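# Alternate the disc springs of a flask press

### The job

Finish the spring stack on the arbor with the two loose disc springs so that the faces alternate: the first spring is already on with its blue hollow side up, so the second goes on blue side down and the third blue side up, each lying flat and fully home on the one below. One spring has to be turned over on the way; the slotted rack will hold it on edge while you change your grip. Leave the jars, the model and the other things on the bench where they are.

Things in the scene. Friction and masses are not known exactly. Their poses are not given: they have to be found in the camera images.
- spring_a: loose conical steel disc spring: outer diameter 60, hole 23, total height 10 mm, about 80 g. One side is hollow and painted blue, the other bulges, bare steel. Origin on its axis at mid height; z points out of the blue side. The upright rim, which fingers grip across the diameter, spans 0 to +5 mm along z. Starts blue side up, loose on a rest post, centre 60 mm above the bench
- spring_b: the other loose disc spring, the same in every way; either may go on first. Both have flat lands: on the bulging side from the hole out to radius 16 mm, on the hollow side from radius 25.5 mm to the rim. Tilting the gripper 45 degrees each way turns a spring a quarter turn, so turning it over takes two grasps
- arbor_seat (a point): on the axis of the fixed upright arbor, at the top of its shoulder, 60 mm above the bench; z up. The first spring is captive here, blue side up, its rim (diameter 60) reaching 10 mm above this point. In the finished stack the second spring's centre is 15 mm and the third's 25 mm above this point
- arbor: the same arbor, origin at the centre of its foot: a steel pin of diameter 19 mm whose tip is 102 mm above the bench, the last 10 mm tapering to 10 mm across; below it an aluminium shoulder of diameter 38 mm, on a grey base 110 x 90 x 14 mm
- rack_slot (a point): centre of the slot floor of a fixed white rack, 25 mm above the bench; z up. The slot runs along this point's y axis. A spring lowered in on edge, axis along x and either side facing +x, stands with its centre 30 mm above this point, leaning up to about 12 degrees
- rack: the same rack, origin at the centre of its foot: block 70 mm (x) by 50 mm (y), 25 mm high; two walls 48 mm long in y leave a slot 12 mm wide in x, straight for 16 mm, then flared, in all 26 mm deep. The spring stands out 6 mm past the walls at both ends (y), where its rim can be gripped
- rest_a: fixed aluminium rest post, origin at its foot: base disc 66 mm across and 8 mm high, stem 18 mm across, black pad 36 mm across whose top is 55 mm above the bench; holds spring_a at the start
- rest_b: the same, holds spring_b at the start
- jar_a: bystander, to be left alone: small white jar with a black lid, 38 mm across, 34 mm high; origin at the centre of its underside
- jar_b: bystander, to be left alone: another such jar; origin at the centre of its underside
- jar_c: bystander, to be left alone: another such jar; origin at the centre of its underside
- model: bystander, to be left alone: dental model: terracotta-coloured block 65 x 65 mm with a cream tooth arch, 34 mm high; origin at the centre of its underside
- wax_knife: bystander, to be left alone: wax knife with a brown wooden handle, 160 mm long, 26 mm thick, lying along its x axis; origin at the centre of its underside
- spanner: bystander, to be left alone: small steel ring-and-open spanner, 150 mm long, 8 mm thick, lying flat along its x axis; origin at the centre of its underside
- puck: bystander, to be left alone: off-white plaster disc, 48 mm across, 16 mm high; origin at the centre of its underside
There are look-alikes about, which are no part of the job. Leave any green or yellow look-alike of the spring_a alone.

How it is judged:
By the outcome, as a careful person would: the job done as asked, in the order asked, and still so for the second after the job is handed in, with the robot touching nothing.
It also fails if it takes over 72 s, if anything falls off the work surface, if the arm or the gripper's body presses on something with over 40 N, if the wrist force passes 120 N, or if a joint passes its speed limit or range.

### The arm

A 7-joint arm with a two-finger parallel gripper is mounted at the origin on the work surface. World frame = base frame: x ahead of the robot, y to its left, z up, the work surface at z = 0. Lengths are in m, angles in rad, forces in N, time in s.
With the tool pointing down it reaches from about 0.4 to 0.875 m from the base axis. Payload 19.3 kg.
Tool frame: the origin (TCP) lies on the centre line of the jaws, within the pads' length; the fingertips stand 14 mm ahead of it and the grasp point (between the pads) lies 5 mm behind it (bot.tip_extent is the distance from the TCP to the fingertips, in m); z points along the fingers, y is the line along which they close (so a half turn about z gives the same grasp; the last joint's range is limited). The gripper opens to 85 mm and grips with 20 to 120 N. Pads are 22 mm wide; open, the fingers measure 114 mm over their backs; the gripper's body (76 mm by 85 mm) begins 54 mm behind the grasp point. The pads swing forward as they close: fully open they stand 13 mm farther back than shut.
Start: joints at [-1.364, 0.521, -0.036, 1.599, 0.021, 1.021, -0.113], TCP at [0.171, 0.601, 0.245] pointing down, gripper open.
Joint ranges: [-2.91, 2.91], [-0.3, 2.13], [-1.5, 1.42], [0.17, 2.43], [-1.26, 4.41], [0.16, 1.93], [-2.52, 2.52]. Speed limits (rad/s): [1.89, 1.89, 2.39, 2.39, 3.01, 3.01, 3.01].

### API

Orientations are given as [roll, pitch, yaw] about the fixed x, y, z axes, in that order (R = Rz(yaw) Ry(pitch) Rx(roll)).
In Python, from workcell import monitor, grab_frame, camera_model, bot gives the robot as it stands.
- The arm moves only by the tool move_arm, never from a script. Its argument "moves" is a list of rows, each a list of 4 numbers: the shift along the world's x, y, z in mm, then the turn about the world's z in rad. A call has 1 to 12 rows; each row is the pose to reach, as a shift and turn from the pose commanded when the call began; what a row does not reach only later rows make up. A row lasts 1/8 s, in which the tool goes at most 62.5 mm and 10.7 degrees, less where a joint would pass 70% of its speed; a pose out of reach is approached as far as the arm can. A call with a gripper value outside its range is refused whole. "gripper" is the opening, from 0 (shut) to 1 (fully open), set as the call begins (left out, the last holds). The fingers move at their own pace and stop on an object; "newtons" is the grip in N (left out, the last holds). Time passes only in rows, so rows that repeat a pose let the fingers close. It gives the time, the measured TCP pose, the force, the opening and the grip force at its end, in the units of the state.
- monitor.observe(): the state, without advancing time (a new reading comes with each control period).
- grab_frame(name): name is "scene" or "top" or "wrist"; returns the picture (480x640x3 uint8, blue, green, red); there is no depth.
- camera_model(name): a dict with "vfov" (degrees; the focal length in pixels is half the picture's height over the tangent of half this angle, whatever the lens; pixels are square), "cx", "cy" (the principal point, pixels), "R" (3x3) and "t" (3): a world point X has camera coordinates R X + t; the wrist camera has in their place "T_tool_cam" (4x4, takes a point from camera to tool coordinates, whose origin is the TCP and whose axes are the flange's). Camera axes: x right, y down, z forward; pixel columns grow to the right and rows downward; lengths in m; the calibration is good to about 2 mm. A picture is of the moment at which its call begins: read the wrist's pose just before it. camera_model takes no time and is no camera call.
- bot.job_done(): hands the job in; it is judged then, once.
The state is a dict: "clock": time; "qpos": joint angles; "qd": joint speeds; "joint_efforts": joint torques, N m; "position": TCP position; "tool_rot": TCP orientation; "force": force on the tool from outside, world axes, zero at the start; "moment": the same for the moment, N m; "grip_width": finger opening in m; "finger_force": force on a finger pad.
Only numpy, scipy, OpenCV 4.12 (cv2) and the standard library are available. Lean on these libraries where they do the work, as an engineer would, in place of code of your own. Each camera call takes 0.05 s, during which the arm holds its last target. There are 200 camera calls.

## Working session

There is one attempt and no reset: what is moved stays moved. The work goes in short steps, Python scripts to look and compute and a tool call to move; the robot and the scene stay as the last step left them, time stands still between calls to the robot, and variables do not carry over. Pictures are saved under pics/ and viewed, at most 10 in all, crops included, and the job is handed in when it is done.

Besides the shell and the picture viewer there is one more tool, called after "Emit:" as name(argument=value, ...), one argument or row to a line, values as JSON. move_arm: Moves the arm, as the interface text tells. Its arguments: {"type":"object","properties":{"moves":{"type":"array","items":{"type":"array","items":{"type":"number"}}},"gripper":{"type":"number"},"newtons":{"type":"number"}},"required":["moves"]}

```bash
ls; mkdir -p pics
python3 - <<'E'
from workcell import monitor, grab_frame, camera_model, bot
import cv2, numpy as np
s=monitor.observe(); print({k:np.round(v,3).tolist() for k,v in s.items()})
for n in ["scene","top","wrist"]:
    cv2.imwrite(f"pics/{n}0.png",grab_frame(n))
    m=camera_model(n); print(n,{k:np.round(v,4).tolist() for k,v in m.items() if not isinstance(v,str)})
E
```

```text
pics
{'clock': 0.0, 'qpos': [-1.364, 0.522, -0.036, 1.6, 0.021, 1.021, -0.113], 'qd': [0.001, -0.0, 0.001, -0.0, -0.001, -0.0, -0.0], 'joint_efforts': [-0.001, -92.712, 1.979, -36.994, 0.018, 0.008, -0.0], 'position': [0.171, 0.601, 0.245], 'tool_rot': [-3.14, 0.0, 2.865], 'force': [0.463, 0.586, 0.055], 'moment': [0.065, -0.025, -0.039], 'finger_force': 0.0, 'grip_width': 0.085}
scene {'vfov': 43.7569, 'cx': 311.1152, 'cy': 233.5372, 'R': [[0.2201, 0.9754, -0.0075], [0.7149, -0.1665, -0.6791], [-0.6637, 0.1441, -0.734]], 't': [-0.0657, -0.3591, 1.8075]}
top {'vfov': 46.1376, 'cx': 316.6251, 'cy': 240.4211, 'R': [[-0.0257, -0.9997, -0.0017], [-0.9866, 0.0257, -0.1614], [0.1614, -0.0025, -0.9869]], 't': [-0.0349, 0.5498, 1.0957]}
wrist {'vfov': 69.9661, 'cx': 320.6424, 'cy': 240.2293, 'T_tool_cam': [[-0.0006, -0.9492, -0.3147, 0.0805], [1.0, -0.0008, 0.0005, 0.0011], [-0.0007, -0.3147, 0.9492, -0.1272], [0.0, 0.0, 0.0, 1.0]]}
```

View pics/top0.png

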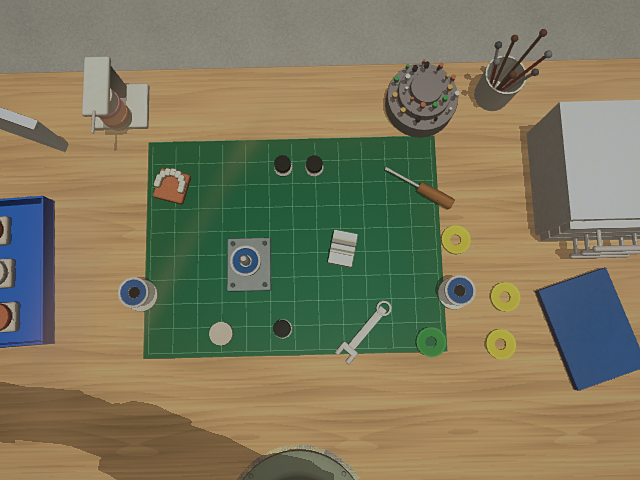

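View pics/scene0.png

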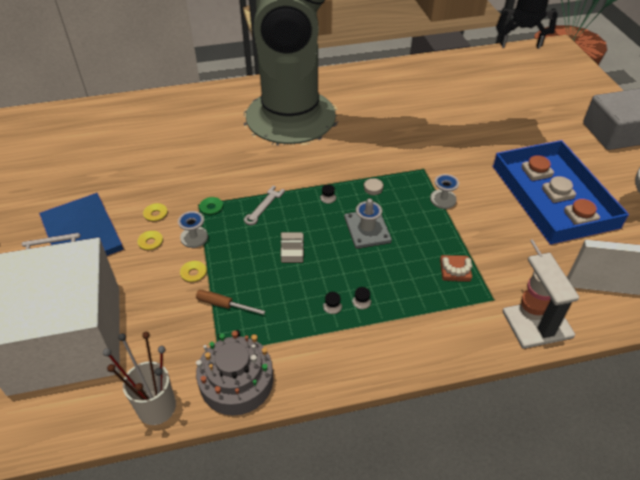

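Top view: blue-faced springs on posts at (134,293) and (460,291), first spring on the arbor at (245,262), rack at (343,248). The look-alikes are green at (431,341) and yellow at (456,240), (505,296) and (500,344). The two blue ones on rest posts fit the description. I'll measure them and confirm with an enlarged crop.

```bash
cat > h.py <<'E'
import numpy as np, cv2
from scipy.spatial.transform import Rotation as Ro
from workcell import monitor, grab_frame, camera_model, bot
def cam(n, s=None):
    m=camera_model(n); f=240/np.tan(np.radians(m["vfov"]/2))
    if n!="wrist": R=np.array(m["R"]);t=np.array(m["t"])
    else:
        T=np.array(m["T_tool_cam"]); W=np.eye(4); W[:3,:3]=Ro.from_euler("xyz",s["tool_rot"]).as_matrix(); W[:3,3]=s["position"]
        W=np.linalg.inv(W@T); R=W[:3,:3]; t=W[:3,3]
    return f,m["cx"],m["cy"],R,t
def ray(c,u,v,z):
    f,cx,cy,R,t=c; d=R.T@np.array([(u-cx)/f,(v-cy)/f,1]); o=-R.T@t
    return o+d*(z-o[2])/d[2]
def proj(c,X):
    f,cx,cy,R,t=c; p=R@np.asarray(X)+t; return np.array([cx+f*p[0]/p[2],cy+f*p[1]/p[2]])
def blue(im,box):
    x0,y0,x1,y1=box; h=cv2.cvtColor(im,cv2.COLOR_BGR2HSV)
    m=np.zeros(im.shape[:2],np.uint8); m[y0:y1,x0:x1]=cv2.inRange(h,(100,80,40),(125,255,255))[y0:y1,x0:x1]
    k,_=cv2.findContours(m,cv2.RETR_EXTERNAL,cv2.CHAIN_APPROX_NONE); k=max(k,key=cv2.contourArea)
    return cv2.fitEllipse(cv2.convexHull(k))
def snap(n,name):
    s=monitor.observe(); im=grab_frame(n); cv2.imwrite(f"pics/{name}.png",im); return im,cam(n,s),s
E
python3 - <<'E'
from h import *
im=cv2.imread("pics/top0.png"); c=cam("top")
for n,b,z in [("L",(110,270,160,315),.065),("R",(440,270,480,312),.065),("arb",(225,240,270,282),.07)]:
    e=blue(im,b); print(n,np.round(e[0],1),np.round(e[1],1),ray(c,*e[0],z).round(4))
print("scene est")
h=cv2.cvtColor(im,cv2.COLOR_BGR2HSV)
m=np.zeros((480,640),np.uint8); m[220:275,320:365]=cv2.inRange(h,(0,0,90),(180,70,255))[220:275,320:365]
k,_=cv2.findContours(m,cv2.RETR_EXTERNAL,cv2.CHAIN_APPROX_NONE);k=max(k,key=cv2.contourArea);r=cv2.minAreaRect(k);print(r,ray(c,*r[0],.045).round(4))
crop=lambda x,y,w=32:cv2.resize(im[y-w:y+w,x-w:x+w],(380,290) if 0 else (290,290),interpolation=cv2.INTER_CUBIC)
cv2.imwrite("pics/crops.png",np.vstack([np.hstack([crop(134,293),crop(460,291)]),np.hstack([crop(245,262),crop(343,248)])]))
for u,v in [(431,341),(456,240),(282,328),(220,334)]: print(ray(c,u,v,.02).round(3))
E
```

```text
L [132.7 292. ] [24.5 25.8] [0.4524 0.3137 0.065 ]
R [460. 290.] [24.6 25.7] [ 0.4398 -0.3272  0.065 ]
arb [245.  260.3] [24.8 25.1] [0.5087 0.0929 0.07  ]
scene est
((342.5999755859375, 247.8000030517578), (24.817522048950195, 33.786231994628906), 10.619654655456543) [ 0.5322 -0.1012  0.045 ]
[ 0.342 -0.274  0.02 ]
[ 0.546 -0.337  0.02 ]
[0.376 0.025 0.02 ]
[0.367 0.15  0.02 ]
```

View pics/crops.png

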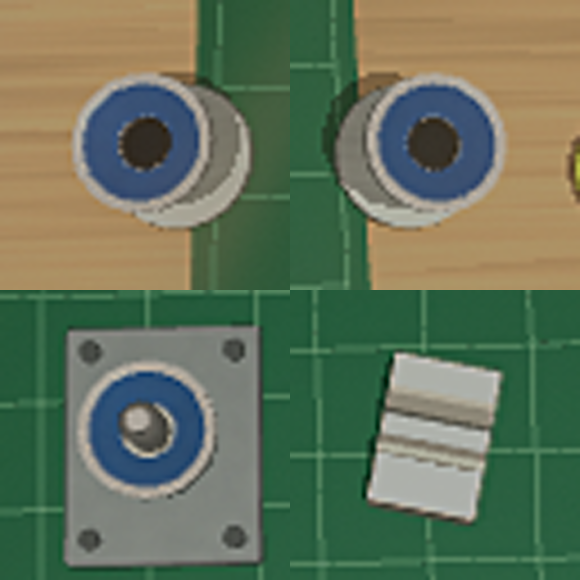

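Confirmed: both crops show a blue hollow disc with a steel rim on an aluminium post. I'll flip the left spring first, as it has the clearest surroundings. First I approach it and refine with the wrist camera.

Emit:
move_arm(
  moves=[
    [281,-287,-45,0.277],
    [281,-287,-45,0.277],
    [281,-287,-45,0.277],
    [281,-287,-45,0.277],
    [281,-287,-45,0.277],
    [281,-287,-45,0.277],
    [281,-287,-45,0.277],
    [281,-287,-45,0.277],
    [281,-287,-45,0.277],
  ],
  gripper=1,
)

```text
clock: 1.27
position: [0.4512, 0.3148, 0.2002]
tool_rot: [3.141, -0.0, -3.141]
force: [-0.4, -0.2, -0.3]
grip_width: 0.0854
finger_force: 0.0
```

Run:
```python
from h import *
im,c,s=snap("wrist","w1"); print(s["clock"],np.round(s["position"],4),np.round(s["tool_rot"],3),bot.tip_extent)
p=proj(c,[.452,.314,.065]).round().astype(int); print(p)
e=blue(im,(max(p[0]-130,0),max(p[1]-130,0),min(p[0]+130,640),min(p[1]+130,480))); print(e); print(ray(c,*e[0],.063))
```

```text
1.275 [0.4512 0.3148 0.2002] [ 3.141 -0.    -3.141] 0.014
[318 233]
((318.901123046875, 231.2630157470703), (59.14511489868164, 62.17800521850586), 91.79595947265625)
[0.45104522 0.31450524 0.063     ]
```

View pics/w1.png

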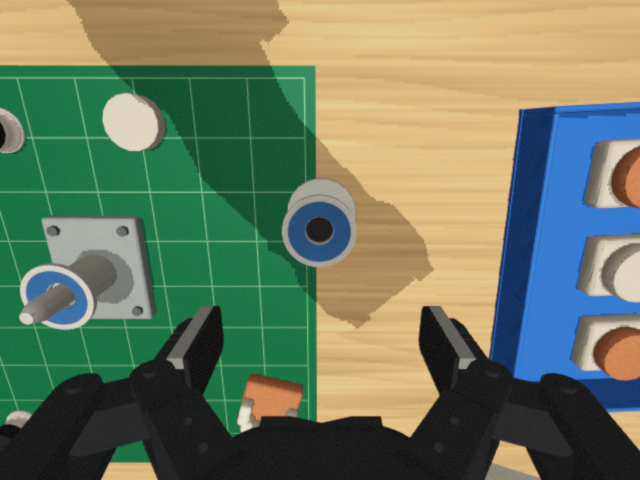

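The wrist view shows the spring at (319,231), world (0.451, 0.3145), matching the top view. Next I descend and grip.

Emit:
move_arm(
  moves=[
    [0,0,-60,0],
    [0,0,-120,0],
    [0,0,-142,0],
    [0,0,-142,0],
  ],
)

```text
clock: 1.82
position: [0.4504, 0.3146, 0.057]
tool_rot: [-3.14, -0.002, -3.14]
force: [-0.2, 0.2, 0.8]
grip_width: 0.0854
finger_force: 0.0
```

Emit:
move_arm(
  moves=[
    [0,0,0,0],
    [0,0,0,0],
    [0,0,0,0],
    [0,0,0,0],
    [0,0,0,0],
    [0,0,0,0],
  ],
  gripper=0.6,
  newtons=30,
)

```text
clock: 2.58
position: [0.4523, 0.315, 0.0601]
tool_rot: [3.14, 0.002, -3.141]
force: [-2.8, -0.0, 10.6]
grip_width: 0.0581
finger_force: 29.6
```

Emit:
move_arm(
  moves=[
    [0,0,20,0],
    [0,0,62,0],
    [0,0,62,0],
    [0,0,62,0],
  ],
)

```text
clock: 3.08
position: [0.4519, 0.3144, 0.1208]
tool_rot: [3.141, 0.001, -3.141]
force: [0.5, 0.0, -1.0]
grip_width: 0.0579
finger_force: 32.5
```

Run:
```python
from h import *
im,c,s=snap("wrist","w2"); print(s["clock"],np.round(s["position"],4),s["force"],s["grip_width"])
im2,c2,_=snap("scene","s2"); q=proj(c2,s["position"]).astype(int); print(q,proj(c,s["position"]))
cv2.imwrite("pics/m2.png",np.hstack([im[:,100:540],cv2.resize(im2[max(q[1]-60,0):q[1]+60,q[0]-45:q[0]+45],(360,480),interpolation=2)]))
```

```text
3.075 [0.4519 0.3144 0.1208] [ 0.52502536  0.03913014 -1.00227768] 0.057885094775389306
[449 163] [318.32962001 325.11454935]
```

View pics/m2.png

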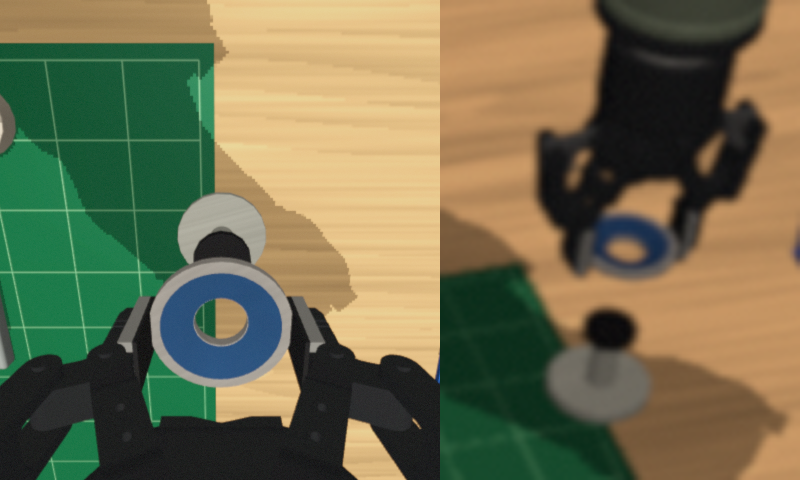

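The spring is held level across its diameter. The tool can't be tilted, so I'll turn the spring by pivoting it between the pads. I lower its far edge onto the rim of the empty post and roll it past vertical.

Emit:
move_arm(
  moves=[
    [-38,0,0,0],
    [-38,0,-50,0],
    [-38,0,-60,0],
    [-37,0,-66,0],
    [-36,0,-71,0],
    [-34,0,-75,0],
    [-31,0,-78,0],
    [-28,0,-80,0],
    [-25,0,-81,0],
    [-23,0,-81,0],
    [-21,0,-81,0],
    [-21,0,-81,0],
  ],
)

```text
clock: 4.68
position: [0.4295, 0.3138, 0.0393]
tool_rot: [-3.14, -0.003, -3.141]
force: [-9.0, -0.4, -1.3]
grip_width: 0.0575
finger_force: 32.7
```

Run:
```python
from h import *
im,c,s=snap("wrist","w3"); print(s["clock"],np.round(s["position"],4),s["force"],s["moment"],s["grip_width"])
p=proj(c,s["position"]).astype(int);print(p, blue(im,(p[0]-110,p[1]-110,p[0]+110,min(480,p[1]+110))))
im2,c2,_=snap("scene","s3"); q=proj(c2,s["position"]).astype(int)
cv2.imwrite("pics/m3.png",np.hstack([im[:,100:540],cv2.resize(im2[max(q[1]-60,0):q[1]+60,q[0]-45:q[0]+45],(360,480),interpolation=2)]))
```

```text
4.675 [0.4295 0.3138 0.0393] [-8.98735975 -0.43533717 -1.25690192] [0.01302169 1.73068736 0.00671703] 0.05752727911057664
[318 325] ((320.61212158203125, 312.34881591796875), (76.22347259521484, 123.17652130126953), 97.8048324584961)
```

View pics/m3.png

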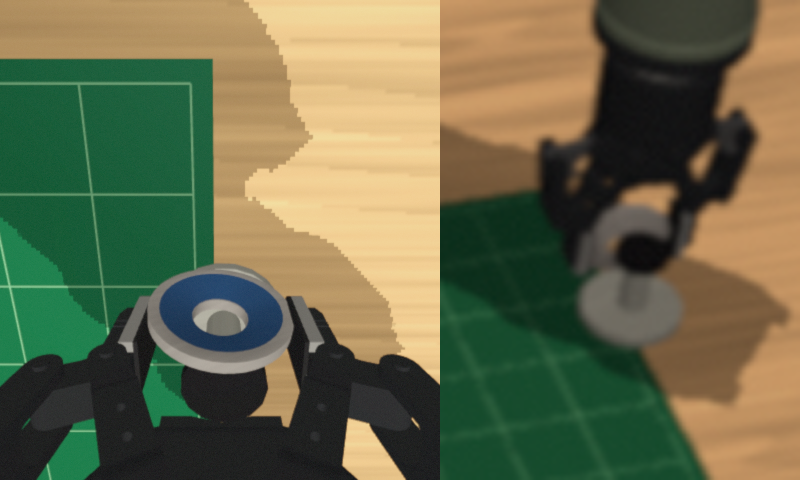

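The wrist view shows the blue face at (320,312) turned towards −x, so the spring is near vertical (about 84–90°). I push slightly further in.

Emit:
move_arm(
  moves=[
    [2,0,0,0],
    [4,0,0,0],
    [6,0,0,0],
    [6,0,0,0],
  ],
)

```text
clock: 5.28
position: [0.4357, 0.3143, 0.0394]
tool_rot: [-3.141, -0.003, -3.141]
force: [-8.9, 3.1, -5.6]
grip_width: 0.0562
finger_force: 32.9
```

```bash
cat >> h.py <<'E'
def tilt(im,c,s,off=(0,0,.002)):
    """angle th about y: 0 = blue up, 90 = blue to -x, by fitting blue outer circle r 25.5 mm"""
    from scipy.optimize import least_squares
    P=np.array(s["position"])+off; p=proj(c,P).astype(int)
    e=blue(im,(p[0]-120,p[1]-120,p[0]+120,min(480,p[1]+120)))
    el=cv2.ellipse2Poly((0,0),(1,1),0,0,360,5)
    def pts(th,dx,dz):
        a=np.linspace(0,2*np.pi,60); t=np.radians(th); u=np.array([np.cos(t),0,np.sin(t)]); n=np.array([-np.sin(t),0,np.cos(t)])
        X=P+[dx,0,dz]+.0025*n+.0255*(np.cos(a)[:,None]*u+np.sin(a)[:,None]*[0,1,0]); return np.array([proj(c,x) for x in X],np.float32)
    (cx,cy),(a,b),r=e; r=np.radians(r)
    def f(v):
        q=pts(*v)-[cx,cy]; q=q@np.array([[np.cos(r),-np.sin(r)],[np.sin(r),np.cos(r)]])
        return np.append(np.hypot(q[:,0]/a*2,q[:,1]/b*2)-1,np.array(v[1:])*3)
    return [(np.round(o.x,3).tolist(),round(o.cost,4)) for o in (least_squares(f,(t0,0,0),x_scale=(10,.002,.002)) for t0 in (0,60,100,130))],e
E
python3 - <<'E'
from h import *
s=monitor.observe()
im=cv2.imread("pics/w2.png"); s2=dict(position=[.4519,.3144,.1208],tool_rot=[3.141,.001,-3.141]); print(tilt(im,cam("wrist",s2),s2))
im=cv2.imread("pics/w3.png"); s2=dict(position=[.4295,.3138,.0393],tool_rot=[-3.14,-.003,-3.141]); print(tilt(im,cam("wrist",s2),s2))
im,c,s=snap("wrist","w4"); print(s["clock"],np.round(s["position"],4),s["force"]); print(tilt(im,c,s))
E
```

```text
([([0.0, 0.0, -0.002], np.float64(0.0216)), ([59.967, 0.001, -0.006], np.float64(0.03)), ([89.915, -0.012, 0.018], np.float64(0.7993)), ([122.715, -0.007, -0.02], np.float64(0.8688))], ((320.5573425292969, 325.79656982421875), (104.96920013427734, 121.32719421386719), 89.63186645507812))
([([0.0, 0.009, -0.029], np.float64(0.508)), ([60.068, 0.005, -0.024], np.float64(0.6132)), ([90.909, -0.013, 0.01], np.float64(0.3418)), ([128.214, 0.01, 0.001], np.float64(1.2078))], ((320.61212158203125, 312.34881591796875), (76.22347259521484, 123.17652130126953), 97.8048324584961))
5.275 [0.4357 0.3143 0.0394] [-8.86042111  3.09996382 -5.63310941]
([([0.0, 0.019, -0.06], np.float64(29.429)), ([62.887, 0.035, -0.087], np.float64(13.8691)), ([100.279, -0.006, -0.009], np.float64(1.8605)), ([130.78, -0.006, -0.004], np.float64(1.1732))], ((320.2827453613281, 302.5640563964844), (30.167743682861328, 121.79553985595703), 98.22589874267578))
```

Emit:
move_arm(
  moves=[
    [-30,0,0,0],
    [-30,0,60,0],
    [-30,0,80,0],
    [-30,0,80,0],
    [-30,0,80,0],
  ],
)

```text
clock: 5.95
position: [0.4069, 0.314, 0.119]
tool_rot: [-3.141, -0.0, 3.141]
force: [0.8, -0.4, -1.4]
grip_width: 0.0561
finger_force: 33.7
```

Run:
```python
from h import *
im,c,s=snap("wrist","w5"); print(s["clock"],np.round(s["position"],4),s["force"],s["grip_width"])
p=proj(c,s["position"]).astype(int);print(p, blue(im,(p[0]-110,p[1]-110,p[0]+110,min(480,p[1]+110))))
im2,c2,_=snap("scene","s5"); q=proj(c2,s["position"]).astype(int)
cv2.imwrite("pics/m5.png",np.hstack([im[:,100:540],cv2.resize(im2[max(q[1]-60,0):q[1]+60,q[0]-45:q[0]+45],(360,480),interpolation=2)]))
```

```text
5.95 [0.4069 0.314  0.119 ] [ 0.84448028 -0.40217139 -1.43816218] 0.05614629237595876
[318 325] ((319.803466796875, 303.3092041015625), (35.81061935424805, 121.9193115234375), 98.29771423339844)
```

View pics/m5.png

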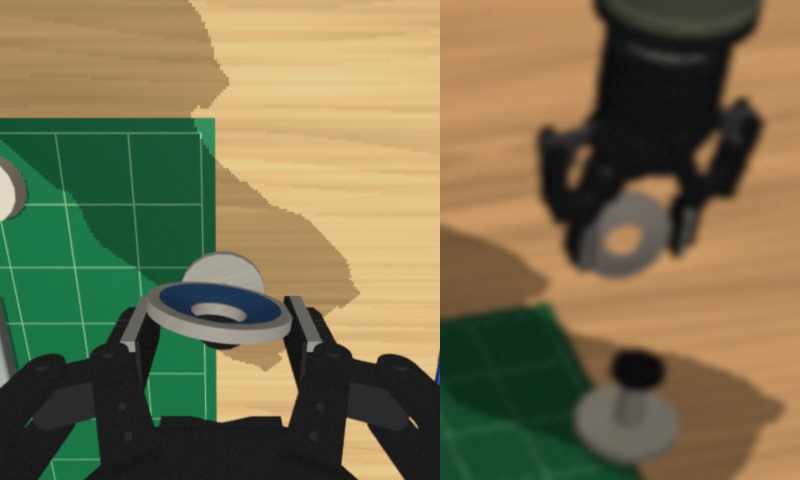

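Past vertical, blue now facing −x and slightly down, with the bulge towards the scene camera. Next I put the lower edge on the post's pad and drag back and down to lay the spring over.

Emit:
move_arm(
  moves=[
    [52,0,0,0],
    [52,0,-30,0],
    [51,0,-35,0],
    [47,0,-37,0],
    [43,0,-39,0],
    [39,0,-42,0],
    [36,0,-45,0],
    [32,0,-49,0],
    [29,0,-53,0],
    [28,0,-56,0],
    [28,0,-56,0],
  ],
)

```text
clock: 7.42
position: [0.4348, 0.3141, 0.0631]
tool_rot: [-3.141, -0.0, -3.141]
force: [-0.6, -0.3, -0.7]
grip_width: 0.0506
finger_force: 0.0
```

Run:
```python
from h import *
im,c,s=snap("wrist","w6"); print(s["clock"],np.round(s["position"],4),s["force"],s["grip_width"])
im2,c2,_=snap("scene","s6"); q=proj(c2,s["position"]).astype(int)
cv2.imwrite("pics/m6.png",np.hstack([im[:,100:540],cv2.resize(im2[max(q[1]-60,0):q[1]+60,q[0]-45:q[0]+45],(360,480),interpolation=2)]))
```

```text
7.425 [0.4348 0.3141 0.0631] [-0.60752769 -0.3460229  -0.68466897] 0.05063798918955885
```

View pics/m6.png

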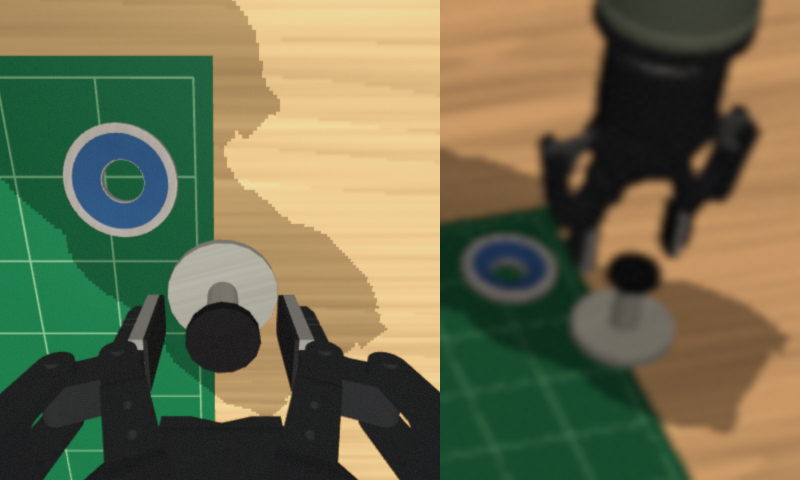

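The spring slipped out of the fingertips: the pads sit further back at this opening, so my grip was too shallow. It now lies blue side up on the mat at about (220,180) in the wrist view, with nothing disturbed. I'll locate it, put it back on the post, and regrip deeper.

Run:
```python
from h import *
im=cv2.imread("pics/w6.png"); s=monitor.observe(); c=cam("wrist",s); e=blue(im,(155,110,290,245)); print(e,ray(c,*e[0],.009),s["position"],s["tool_rot"])
im=cv2.imread("pics/s6.png"); c=cam("scene"); p=proj(c,ray(cam("wrist",s),*e[0],.009)).astype(int); e=blue(im,(p[0]-25,p[1]-25,p[0]+25,p[1]+25)); print(p,e,ray(c,*e[0],.009))
```

```text
((219.55282592773438, 180.22132873535156), (90.78543853759766, 99.96287536621094), 134.43467712402344) [0.38157665 0.2620045  0.009     ] [0.43496539 0.31419276 0.06332543] [ 3.14157253e+00  1.27818267e-04 -3.14158481e+00]
[414 182] ((414.8365783691406, 182.79437255859375), (11.034916877746582, 16.895885467529297), 98.74969482421875) [0.38388466 0.26262527 0.009     ]
```

Emit:
move_arm(
  moves=[
    [0,0,60,0],
    [-53,-52,40,0],
    [-53,-52,0,0],
    [-53,-52,-46,0],
    [-53,-52,-48,0],
    [-53,-52,-48,0],
  ],
  gripper=1,
)

```text
clock: 8.28
position: [0.3823, 0.2625, 0.0163]
tool_rot: [3.141, 0.001, -3.142]
force: [-0.3, -0.8, 0.7]
grip_width: 0.0856
finger_force: 0.0
```

Emit:
move_arm(
  moves=[
    [0,0,-2,0],
    [0,0,-2,0],
    [0,0,-2,0],
    [0,0,-2,0],
    [0,0,-2,0],
  ],
  gripper=0.6,
  newtons=40,
)

```text
clock: 8.9
position: [0.3825, 0.2627, 0.0148]
tool_rot: [3.14, 0.002, -3.142]
force: [-2.7, -0.9, 20.9]
grip_width: 0.0576
finger_force: 38.0
```

Emit:
move_arm(
  moves=[
    [0,0,50,0],
    [0,0,100,0],
    [35,26,100,0],
    [69,52,100,0],
    [69,52,80,0],
    [69,52,62,0],
    [69,52,57,0],
    [69,52,57,0],
  ],
)

```text
clock: 9.9
position: [0.4505, 0.3139, 0.0705]
tool_rot: [-3.141, -0.0, -3.141]
force: [0.7, -0.5, -1.2]
grip_width: 0.0572
finger_force: 43.0
```

Run:
```python
from h import *
im,c,s=snap("wrist","w7"); print(s["clock"],np.round(s["position"],4),s["force"],s["grip_width"])
p=proj(c,s["position"]).astype(int); e=blue(im,(p[0]-120,p[1]-120,p[0]+120,min(480,p[1]+120)));print(p,e,ray(c,*e[0],s["position"][2]-.006))
```

```text
9.9 [0.4505 0.3139 0.0705] [ 0.69552413 -0.47330268 -1.1915128 ] 0.057153360392726546
[318 325] ((320.5221862792969, 314.76837158203125), (99.66576385498047, 113.60951232910156), 90.72825622558594) [0.44906922 0.31486121 0.06453739]
```

Emit:
move_arm(
  moves=[
    [1,0,-2,0],
    [1,0,-2,0],
  ],
)

```text
clock: 10.2
position: [0.4513, 0.3143, 0.0698]
tool_rot: [3.142, -0.0, -3.141]
force: [-12.2, -4.7, 32.9]
grip_width: 0.0571
finger_force: 46.6
```

Emit:
move_arm(
  moves=[
    [0,0,0,0],
    [0,0,0,0],
    [0,0,-5,0],
    [0,0,-18,0],
    [0,0,-18,0],
  ],
  gripper=1,
)

```text
clock: 10.82
position: [0.4512, 0.3137, 0.0489]
tool_rot: [-3.14, -0.002, -3.141]
force: [0.3, 0.4, 0.2]
grip_width: 0.0857
finger_force: 0.0
```

Emit:
move_arm(
  moves=[
    [0,0,0,0],
    [0,0,0,0],
    [0,0,0,0],
    [0,0,0,0],
    [0,0,0,0],
  ],
  gripper=0.6,
  newtons=40,
)

```text
clock: 11.45
position: [0.4519, 0.3143, 0.0509]
tool_rot: [3.141, 0.0, -3.141]
force: [-2.9, -1.7, 8.2]
grip_width: 0.0577
finger_force: 41.0
```

Emit:
move_arm(
  moves=[
    [0,0,40,0],
    [0,0,70,0],
    [0,0,70,0],
    [0,0,70,0],
  ],
)

```text
clock: 11.95
position: [0.4516, 0.3141, 0.12]
tool_rot: [-3.141, -0.0, -3.141]
force: [0.6, 0.3, -1.0]
grip_width: 0.0577
finger_force: 43.0
```

Run:
```python
from h import *
im,c,s=snap("wrist","w8"); print(s["clock"],np.round(s["position"],4),s["force"],s["grip_width"])
p=proj(c,s["position"]).astype(int); e=blue(im,(p[0]-120,p[1]-120,p[0]+120,min(480,p[1]+120)));print(p,e,ray(c,*e[0],s["position"][2]+.01))
```

```text
11.95 [0.4516 0.3141 0.12  ] [ 0.6073177   0.27828    -0.98502873] 0.05769403700676162
[318 325] ((320.55517578125, 339.190673828125), (110.55426788330078, 129.3706512451172), 89.97968292236328) [0.45177197 0.31500432 0.13000593]
```

Emit:
move_arm(
  moves=[
    [-41,0,-20,0],
    [-41,0,-65,0],
    [-41,0,-72,0],
    [-40,0,-77,0],
    [-38,0,-82,0],
    [-36,0,-85,0],
    [-33,0,-88,0],
    [-29,0,-90,0],
    [-26,0,-91,0],
    [-23,0,-91,0],
    [-20,0,-91,0],
    [-20,0,-91,0],
  ],
)

```text
clock: 13.5
position: [0.4298, 0.3135, 0.0289]
tool_rot: [-3.139, -0.004, -3.141]
force: [-12.8, 0.6, -6.3]
grip_width: 0.0572
finger_force: 43.9
```

```bash
cat > look.py <<'E'
import sys
from h import *
im,c,s=snap("wrist",sys.argv[1]); print(round(s["clock"],2),np.round(s["position"],4),np.round(s["force"],1),round(s["grip_width"],4),s["finger_force"])
p=proj(c,s["position"]).astype(int); e=blue(im,(p[0]-120,p[1]-120,p[0]+120,min(480,p[1]+120)));print(p,np.round(np.hstack([*e]),1),"theta~",32+np.degrees(np.arccos(min(e[1])/max(e[1]))))
E
python3 look.py w9
```

```text
13.5 [0.4298 0.3135 0.0289] [-12.8   0.6  -6.3] 0.0572 43.869149879101315
[318 325] [320.5 323.3  85.2 131.1  98.3] theta~ 81.47244923660276
```

Emit:
move_arm(
  moves=[
    [2,0,0,0],
    [4,0,0,0],
    [6,0,0,0],
    [6,0,0,0],
  ],
)

```text
clock: 14.05
position: [0.437, 0.3148, 0.0295]
tool_rot: [-3.142, -0.002, -3.141]
force: [-7.9, 5.4, -4.4]
grip_width: 0.0544
finger_force: 42.8
```

```bash
python3 look.py w10
```

```text
14.05 [0.437  0.3148 0.0295] [-7.9  5.4 -4.4] 0.0544 42.758735659845115
[318 325] [317.9 309.2  34.  128.8  99.8] theta~ 106.70478823826097
```

Turned to about 107°, past vertical, but it is creeping forward in the pads. I'll stand it on the open bench just in front of the post, leaning, and release it so it falls over blue side down.

Emit:
move_arm(
  moves=[
    [-25,0,0,0],
    [-58,18,5,0],
    [-58,36,5,0],
    [-58,36,2,0],
    [-58,36,-3,0],
    [-58,36,-6,0],
    [-58,36,-6,0],
  ],
)

```text
clock: 14.98
position: [0.38, 0.3495, 0.0229]
tool_rot: [-3.141, -0.0, 3.141]
force: [0.4, 0.7, -0.5]
grip_width: 0.0542
finger_force: 42.8
```

```bash
python3 look.py w11
```

```text
14.97 [0.38   0.3495 0.0229] [ 0.4  0.7 -0.5] 0.0542 42.801132612949004
[318 325] [317.2 310.8  43.  129.3  99.5] theta~ 102.58585507779335
```

Emit:
move_arm(
  moves=[
    [0,0,-2,0],
    [-1,0,-4,0],
    [-4,0,-5,0],
    [-8,0,-6,0],
    [-12,0,-7,0],
    [-14,0,-7,0],
  ],
)

```text
clock: 15.78
position: [0.3657, 0.3502, 0.0163]
tool_rot: [3.142, 0.0, -3.141]
force: [1.0, 0.0, 1.4]
grip_width: 0.0519
finger_force: 29.4
```

```bash
python3 look.py w12
```

```text
15.78 [0.3657 0.3502 0.0163] [1.  0.  1.4] 0.0519 29.37208481132984Traceback (most recent call last):
  File "look.py", line 4, in <module>
    p=proj(c,s["position"]).astype(int); e=blue(im,(p[0]-120,p[1]-120,p[0]+120,min(480,p[1]+120)));print(p,np.round(np.hstack([*e]),1),"theta~",32+np.degrees(np.arccos(min(e[1])/max(e[1]))))
                                           ~~~~^^^^^^^^^^^^^^^^^^^^^^^^^^^^^^^^^^^^^^^^^^^^^^^^^^^
  File "h.py", line 19, in blue
    k,_=cv2.findContours(m,cv2.RETR_EXTERNAL,cv2.CHAIN_APPROX_NONE); k=max(k,key=cv2.contourArea)
                                                                       ~~~^^^^^^^^^^^^^^^^^^^^^^^
ValueError: max() iterable argument is empty
```

Emit:
move_arm(
  moves=[
    [0,0,0,0],
    [0,0,0,0],
    [0,0,0,0],
    [30,0,60,0],
    [30,0,120,0],
    [20,0,150,0],
    [20,0,150,0],
  ],
  gripper=1,
)

```text
clock: 16.7
position: [0.3862, 0.351, 0.1686]
tool_rot: [3.139, 0.003, -3.141]
force: [0.7, -0.1, -0.6]
grip_width: 0.0852
finger_force: 0.0
```

Run:
```python
from h import *
im,c,s=snap("wrist","w13"); print(round(s["clock"],2),np.round(s["position"],4))
print(proj(c,[.355,.35,.005]))
```

```text
16.7 [0.3862 0.351  0.1686]
[317.59304167 186.82088974]
```

View pics/w13.png

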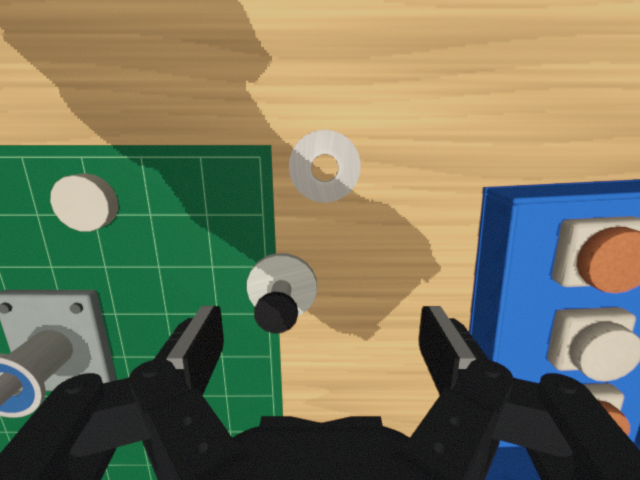

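The spring now lies blue side down on the wood at pixel (325,167), with no blue showing. Next I locate it precisely.

Run:
```python
from h import *
im=cv2.imread("pics/w13.png"); c=cam("wrist",monitor.observe())
h=cv2.cvtColor(im,cv2.COLOR_BGR2HSV); m=np.zeros((480,640),np.uint8); b=np.s_[120:215,277:372]; m[b]=cv2.inRange(h,(0,0,70),(180,45,255))[b]
k,_=cv2.findContours(m,cv2.RETR_EXTERNAL,cv2.CHAIN_APPROX_NONE);k=max(k,key=cv2.contourArea);e=cv2.fitEllipse(cv2.convexHull(k));print(e,ray(c,*e[0],.004))
```

```text
((324.2934265136719, 165.57687377929688), (70.6318588256836, 71.57189178466797), 178.27365112304688) [0.33678823 0.35482104 0.004     ]
```

Emit:
move_arm(
  moves=[
    [-49,3,-30,0],
    [-49,3,-90,0],
    [-49,3,-140,0],
    [-49,3,-148,0],
    [-49,3,-150,0],
    [-49,3,-150,0],
  ],
  gripper=0.8,
)

```text
clock: 17.5
position: [0.3375, 0.3537, 0.0176]
tool_rot: [3.14, 0.001, 3.141]
force: [-0.3, -0.0, 1.1]
grip_width: 0.0684
finger_force: 0.0
```

Emit:
move_arm(
  moves=[
    [0,0,-3,0],
    [0,0,-4,0],
    [0,0,-4,0],
  ],
)

```text
clock: 17.88
position: [0.3369, 0.3533, 0.0125]
tool_rot: [3.141, 0.0, -3.141]
force: [-0.7, 0.5, -0.4]
grip_width: 0.0681
finger_force: 0.0
```

Emit:
move_arm(
  moves=[
    [0,0,-1,0],
    [0,0,-2,0],
    [0,0,-2,0],
  ],
)

```text
clock: 18.25
position: [0.3368, 0.3532, 0.0102]
tool_rot: [-3.141, -0.0, -3.141]
force: [-0.0, 0.5, 0.0]
grip_width: 0.0685
finger_force: 0.0
```

Emit:
move_arm(
  moves=[
    [0,0,-1,0],
    [0,0,-2,0],
    [0,0,-2,0],
  ],
)

```text
clock: 18.62
position: [0.3368, 0.3532, 0.0082]
tool_rot: [-3.141, -0.0, -3.141]
force: [-0.2, -0.4, 0.1]
grip_width: 0.0686
finger_force: 0.0
```

Emit:
move_arm(
  moves=[
    [0,0,0,0],
    [0,0,0,0],
    [0,0,0,0],
    [0,0,0,0],
  ],
  gripper=0.6,
  newtons=50,
)

```text
clock: 19.12
position: [0.337, 0.3543, 0.0095]
tool_rot: [3.14, 0.001, -3.141]
force: [-5.3, 0.4, 32.9]
grip_width: 0.0572
finger_force: 57.8
```

Emit:
move_arm(
  moves=[
    [0,0,40,0],
    [0,0,100,0],
    [30,-40,150,0],
    [263,-261,192,0],
    [263,-261,192,0],
    [263,-261,192,0],
    [263,-261,192,0],
    [263,-261,192,0],
    [263,-261,192,0],
    [263,-261,192,0],
    [263,-261,192,0],
  ],
)

```text
clock: 20.5
position: [0.5988, 0.0936, 0.2]
tool_rot: [3.141, -0.001, -3.14]
force: [-0.9, 0.4, -0.8]
grip_width: 0.0569
finger_force: 53.8
```

Run:
```python
from h import *
im,c,s=snap("wrist","w14"); print(round(s["clock"],2),np.round(s["position"],4),s["grip_width"],s["finger_force"],np.round(s["force"],1))
print(proj(c,s["position"]),proj(c,[.5087,.0929,.102]))
p=proj(c,[.5087,.0929,.07]).astype(int); print(p)
e=blue(im,(p[0]-60,max(p[1]-60,0),p[0]+60,p[1]+60)); print(e,ray(c,*e[0],.069))
t=grab_frame("top"); ct=cam("top"); e=blue(t,(225,240,270,282)); print(e,ray(ct,*e[0],.069)); cv2.imwrite("pics/t14.png",t)
```

```text
20.5 [0.5988 0.0936 0.2   ] 0.05689044222693147 53.8143412662248 [-0.9  0.4 -0.8]
[318.33440676 325.10811789] [317.8113127  109.69996098]
[318 111]
((319.1934509277344, 110.02314758300781), (70.8774642944336, 75.47174835205078), 179.49351501464844) [0.50745151 0.09366117 0.069     ]Traceback (most recent call last):
  File "<stdin>", line 6, in <module>
  File "h.py", line 19, in blue
    k,_=cv2.findContours(m,cv2.RETR_EXTERNAL,cv2.CHAIN_APPROX_NONE); k=max(k,key=cv2.contourArea)
                                                                       ~~~^^^^^^^^^^^^^^^^^^^^^^^
ValueError: max() iterable argument is empty
```

View pics/w14.png

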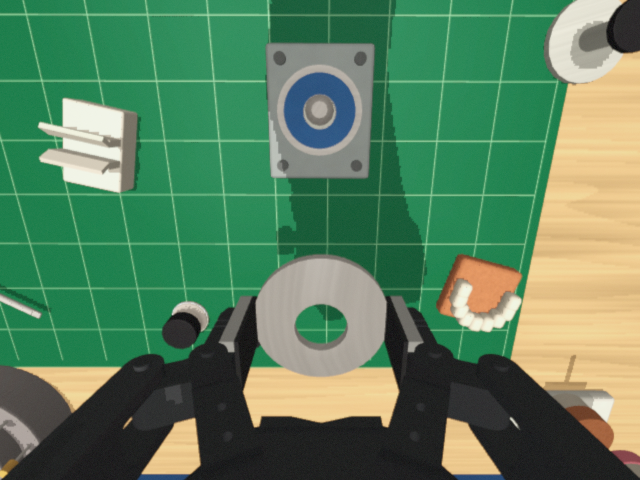

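The spring is held level, blue down, with its hole at about (321,326). The arbor pin is straight ahead at (319,109). Next I compute the exact offset from spring to pin in this view.

Run:
```python
from h import *
im=cv2.imread("pics/w14.png"); s=monitor.observe(); c=cam("wrist",s); h=cv2.cvtColor(im,cv2.COLOR_BGR2HSV)
def fit(m,b):
    z=np.zeros_like(m); z[b]=m[b]; k,_=cv2.findContours(z,cv2.RETR_EXTERNAL,cv2.CHAIN_APPROX_NONE); return cv2.fitEllipse(cv2.convexHull(max(k,key=cv2.contourArea)))
g=cv2.inRange(h,(50,80,30),(90,255,255)); hole=fit(g,np.s_[295:357,285:357]); grey=cv2.inRange(h,(0,0,60),(180,40,255))
z=s["position"][2]
print("hole",hole,ray(c,*hole[0],z-.001)-s["position"])
o=fit(grey,np.s_[245:385,258:385]); print("outer",o,ray(c,*o[0],z-.0045)-s["position"])
tip=fit(grey,np.s_[96:124,305:334]); print("pin",tip,ray(c,*tip[0],.098))
t=grab_frame("scene"); cv2.imwrite("pics/s14.png",t)
t=cv2.imread("pics/s3.png"); ct=cam("scene"); p=proj(ct,[.508,.093,.069]).astype(int); e=blue(t,(p[0]-22,p[1]-18,p[0]+22,p[1]+18)); print(p,e,ray(ct,*e[0],.069))
```

```text
hole ((320.6047058105469, 323.55438232421875), (38.48443603515625, 49.95166015625), 90.11697387695312) [-0.00013433  0.00096729 -0.001     ]
outer ((320.7021179199219, 315.35894775390625), (121.51188659667969, 135.43106079101562), 89.39682006835938) [-0.00204426  0.00101089 -0.0045    ]
pin ((319.0912780761719, 111.39848327636719), (32.13897705078125, 34.5588493347168), 176.84170532226562) [0.50973498 0.0936168  0.098     ]
[367 209] ((368.575439453125, 209.63104248046875), (12.963356018066406, 19.161958694458008), 95.19896697998047) [0.50959033 0.09408092 0.069     ]
```

Emit:
move_arm(
  moves=[
    [-60,0,-30,0],
    [-89,0,-70,0],
    [-89,0,-80,0],
    [-89,0,-88,0],
    [-89,0,-94,0],
    [-89,0,-100,0],
    [-89,0,-100,0],
  ],
)

```text
clock: 21.52
position: [0.5106, 0.0922, 0.1]
tool_rot: [-3.141, -0.001, -3.141]
force: [-1.4, 0.5, -1.0]
grip_width: 0.0569
finger_force: 53.8
```

Run:
```python
from h import *
s=monitor.observe(); print(s["clock"],np.round(s["position"],4),np.round(s["force"],1),np.round(s["moment"],2))
```

```text
21.525 [0.5106 0.0922 0.1   ] [-1.4  0.5 -1. ] [ 0.    0.39 -0.05]
```

Emit:
move_arm(
  moves=[
    [0,0,-6,0],
    [0,0,-12,0],
    [0,0,-16,0],
    [0,0,-18,0],
    [0,0,-18,0],
  ],
)

```text
clock: 22.15
position: [0.5091, 0.0922, 0.0819]
tool_rot: [-3.141, -0.003, -3.141]
force: [-10.2, 1.6, 1.1]
grip_width: 0.0571
finger_force: 53.8
```

Emit:
move_arm(
  moves=[
    [0,0,-1,0],
    [0,0,-2,0],
    [0,0,-2,0],
  ],
)

```text
clock: 22.52
position: [0.5092, 0.0922, 0.0801]
tool_rot: [-3.141, -0.003, -3.141]
force: [-11.9, 1.7, 3.6]
grip_width: 0.0567
finger_force: 54.1
```

Emit:
move_arm(
  moves=[
    [-2,0,0,0],
    [-2,0,-1,0],
    [-2,0,-2,0],
    [-2,0,-2,0],
  ],
)

```text
clock: 23.02
position: [0.5091, 0.0922, 0.0792]
tool_rot: [3.141, 0.001, 3.142]
force: [-8.7, -1.1, 24.2]
grip_width: 0.0572
finger_force: 63.2
```

Emit:
move_arm(
  moves=[
    [0,0,1,0],
    [0,0,1,0],
    [0,0,1,0],
  ],
  gripper=1,
)

```text
clock: 23.4
position: [0.509, 0.0922, 0.0793]
tool_rot: [-3.142, 0.0, -3.141]
force: [-1.6, 0.2, 0.2]
grip_width: 0.0857
finger_force: 0.0
```

Emit:
move_arm(
  moves=[
    [0,0,60,0],
    [0,0,121,0],
    [90,0,121,0],
    [90,0,121,0],
    [90,0,121,0],
  ],
)

```text
clock: 24.02
position: [0.6, 0.092, 0.1998]
tool_rot: [-3.141, 0.0, 3.141]
force: [-0.4, -0.7, -0.7]
grip_width: 0.0853
finger_force: 0.0
```

Run:
```python
from h import *
im,c,s=snap("wrist","w15"); print(round(s["clock"],2),np.round(s["position"],4),np.round(s["force"],1)); t=grab_frame("top"); cv2.imwrite("pics/t15.png",t); sc=grab_frame("scene"); cv2.imwrite("pics/s15.png",sc)
def fit(m,b):
    z=np.zeros_like(m); z[b]=m[b]; k,_=cv2.findContours(z,cv2.RETR_EXTERNAL,cv2.CHAIN_APPROX_NONE); return cv2.fitEllipse(cv2.convexHull(max(k,key=cv2.contourArea)))
h=cv2.cvtColor(im,cv2.COLOR_BGR2HSV); p=proj(c,[.509,.093,.075]).astype(int); print(p)
b=np.s_[max(p[1]-48,0):p[1]+48,p[0]-48:p[0]+48]
bl=cv2.inRange(h,(100,80,40),(125,255,255)); print("blue px",np.count_nonzero(bl[b]))
print(cv2.resize(h[b][:,:,2],(24,24),interpolation=cv2.INTER_AREA))
```

```text
24.02 [0.6    0.092  0.1998] [-0.4 -0.7 -0.7]
[320 109]
blue px 22
[[139 130 113 132 141 142 142 141 145 157 167 171 173 171 166 158 145 142
  141 141 141 129 109 130]
 [138 139 140 141 141 141 144 160 173 175 178 177 176 174 177 176 173 158
  143 142 142 141 141 141]
 [139 140 141 141 140 147 171 175 174 174 178 178 176 174 177 173 173 175
  172 148 142 142 142 141]
 [140 140 140 139 146 173 174 174 174 176 178 178 176 175 178 173 173 175
  176 173 148 142 141 140]
 [141 140 139 142 169 175 174 174 174 177 179 178 177 176 177 174 173 175
  177 175 168 143 140 140]
 [142 141 139 160 175 175 175 174 174 178 179 178 178 177 177 174 174 176
  177 174 172 158 141 140]
 [142 142 145 174 175 175 175 174 174 179 180 179 178 179 177 174 174 176
  176 174 172 172 144 140]
 [141 141 159 176 175 175 176 174 174 181 181 175 165 175 178 175 174 176
  176 174 173 173 156 141]
 [141 142 170 176 174 175 175 174 175 180 149 131 132 133 149 177 176 177
  176 174 172 173 165 142]
 [139 146 174 175 174 174 175 176 176 141 130 154 169 156 129 151 178 177
  175 174 173 173 171 141]
 [138 152 174 175 174 1
[... 691 characters left out ...]
39 149 170 172 171 171 173 171 172 179 177 172 175 178 172 170 171
  174 173 171 169 142 140]
 [183 146 140 161 172 171 171 173 171 170 175 176 173 173 174 171 170 171
  173 172 171 153 140 140]
 [189 163 137 142 167 171 171 172 171 170 172 175 172 172 172 171 170 169
  172 173 163 141 140 140]
 [188 168 136 137 146 169 170 171 171 169 170 173 173 170 171 172 170 169
  170 166 141 139 139 139]
 [186 183 140 137 137 146 165 170 172 169 168 172 173 170 171 172 170 169
  160 141 137 138 139 139]
 [186 191 142 138 137 138 141 156 168 169 167 170 172 170 170 170 165 150
  138 137 136 137 138 139]
 [185 192 151 136 138 137 138 138 142 149 156 160 164 162 155 147 139 137
  137 137 137 137 138 139]]
```

Second spring is seated: a symmetric grey disc around the pin, no blue visible. Now for the right-hand spring.

Emit:
move_arm(
  moves=[
    [-160,-419,0,0],
    [-160,-419,0,0],
    [-160,-419,0,0],
    [-160,-419,0,0],
    [-160,-419,0,0],
    [-160,-419,0,0],
    [-160,-419,0,0],
    [-160,-419,0,0],
    [-160,-419,0,0],
    [-160,-419,0,0],
  ],
)

```text
clock: 25.42
position: [0.4395, -0.3251, 0.2003]
tool_rot: [3.141, 0.0, -3.139]
force: [-0.2, -0.8, 0.8]
grip_width: 0.0854
finger_force: 0.0
```

Run:
```python
from h import *
im,c,s=snap("wrist","w16"); print(s["clock"],np.round(s["position"],4),np.round(s["tool_rot"],3))
p=proj(c,[.44,-.327,.065]).round().astype(int)
e=blue(im,(p[0]-70,p[1]-70,p[0]+70,p[1]+70)); print(p,e); print(ray(c,*e[0],.063))
```

```text
25.425 [ 0.4395 -0.3251  0.2003] [ 3.141  0.    -3.139]
[317 233] ((317.14178466796875, 231.01025390625), (59.18192672729492, 62.05718994140625), 92.333251953125)
[ 0.43925325 -0.32670477  0.063     ]
```

Emit:
move_arm(
  moves=[
    [0,-2,-60,0],
    [0,-2,-120,0],
    [0,-2,-134,0],
    [0,-2,-134,0],
  ],
)

```text
clock: 25.98
position: [0.4393, -0.3283, 0.0668]
tool_rot: [3.141, -0.0, -3.14]
force: [0.2, 0.6, 0.4]
grip_width: 0.0855
finger_force: 0.0
```

Emit:
move_arm(
  moves=[
    [0,0,0,0],
    [0,0,0,0],
    [0,0,0,0],
    [0,0,0,0],
    [0,0,0,0],
    [0,0,0,0],
  ],
  gripper=0.6,
  newtons=50,
)

```text
clock: 26.72
position: [0.4398, -0.3293, 0.0687]
tool_rot: [-3.14, 0.003, -3.142]
force: [-3.6, 3.3, 19.4]
grip_width: 0.0572
finger_force: 48.8
```

Emit:
move_arm(
  moves=[
    [0,0,30,0],
    [0,0,85,0],
    [0,0,134,0],
    [0,0,134,0],
    [0,0,134,0],
  ],
)

```text
clock: 27.35
position: [0.4388, -0.3287, 0.2009]
tool_rot: [-3.141, 0.001, -3.141]
force: [0.3, 0.3, -1.1]
grip_width: 0.0571
finger_force: 54.3
```

Run:
```python
from h import *
im,c,s=snap("wrist","w17"); print(round(s["clock"],2),np.round(s["position"],4),np.round(s["force"],1),round(s["grip_width"],4),s["finger_force"])
p=proj(c,s["position"]).astype(int); e=blue(im,(p[0]-120,p[1]-120,p[0]+120,min(480,p[1]+120)));print(p,e,ray(c,*e[0],s["position"][2]-.002)-s["position"])
```

```text
27.35 [ 0.4388 -0.3287  0.2009] [ 0.3  0.3 -1.1] 0.0571 54.273623009168546
[318 325] ((320.7755432128906, 315.7836608886719), (100.21002960205078, 114.5033950805664), 89.9537124633789) [-0.00332219  0.00104323 -0.002     ]
```

Emit:
move_arm(
  moves=[
    [70,421,0,0],
    [70,421,0,0],
    [70,421,0,0],
    [70,421,0,0],
    [70,421,0,0],
    [70,421,0,0],
    [70,421,0,0],
    [70,421,0,0],
    [70,421,0,0],
    [70,421,-60,0],
    [70,421,-74,0],
    [70,421,-74,0],
  ],
)

```text
clock: 28.9
position: [0.5086, 0.0913, 0.1262]
tool_rot: [-3.141, -0.002, 3.141]
force: [0.2, 0.2, -0.3]
grip_width: 0.057
finger_force: 54.3
```

Emit:
move_arm(
  moves=[
    [0,0,-6,0],
    [0,0,-12,0],
    [0,0,-17,0],
    [0,0,-17,0],
  ],
)

```text
clock: 29.4
position: [0.5087, 0.0922, 0.1091]
tool_rot: [-3.141, -0.0, -3.141]
force: [0.1, 0.5, -1.0]
grip_width: 0.0568
finger_force: 54.3
```

Emit:
move_arm(
  moves=[
    [0,0,-5,0],
    [0,0,-9,0],
    [0,0,-13,0],
    [0,0,-13,0],
  ],
)

```text
clock: 29.9
position: [0.5087, 0.0922, 0.096]
tool_rot: [-3.141, -0.001, -3.141]
force: [-0.4, 0.4, -1.0]
grip_width: 0.0568
finger_force: 54.3
```

Emit:
move_arm(
  moves=[
    [0,0,-1,0],
    [0,0,-2,0],
    [0,0,-3,0],
    [0,0,-3,0],
  ],
)

```text
clock: 30.4
position: [0.5089, 0.0922, 0.0938]
tool_rot: [3.142, 0.0, -3.142]
force: [-4.1, -0.5, 11.3]
grip_width: 0.0567
finger_force: 55.3
```

It seated at the predicted height, with 11 N on the contact. I release, back off and verify.

Emit:
move_arm(
  moves=[
    [0,0,1,0],
    [0,0,1,0],
    [0,0,1,0],
    [0,0,1,0],
  ],
  gripper=1,
)

```text
clock: 30.9
position: [0.5088, 0.0922, 0.0942]
tool_rot: [-3.142, -0.0, -3.141]
force: [1.1, -0.4, -0.3]
grip_width: 0.0854
finger_force: 0.0
```

Emit:
move_arm(
  moves=[
    [0,0,60,0],
    [0,0,107,0],
    [91,0,107,0],
    [91,0,107,0],
    [91,0,107,0],
  ],
)

```text
clock: 31.52
position: [0.6009, 0.092, 0.2007]
tool_rot: [-3.141, -0.0, 3.141]
force: [-0.3, -0.9, -1.1]
grip_width: 0.0853
finger_force: 0.0
```

Run:
```python
from h import *
im,c,s=snap("wrist","w18"); print(round(s["clock"],2),np.round(s["position"],4),np.round(s["force"],1)); sc=grab_frame("scene"); cv2.imwrite("pics/s18.png",sc)
for z in (.069,.089): print(proj(c,[.509,.093,z]))
p=proj(c,[.509,.093,.089]).astype(int); e=blue(im,(p[0]-60,max(p[1]-60,0),p[0]+60,p[1]+60)); print("now",e,ray(c,*e[0],.089))
# predicted blue circle (r 25.5, z .0885) size
q=np.array([proj(c,[.508+.0255*np.cos(a),.093+.0255*np.sin(a),.0895]) for a in np.linspace(0,6.28,40)],np.float32); print("pred",cv2.fitEllipse(q))
cs=cam("scene"); p=proj(cs,[.508,.093,.089]).astype(int); e=blue(sc,(p[0]-22,p[1]-18,p[0]+22,p[1]+18)); print("scene",p,e,ray(cs,*e[0],.089))
a=cv2.imread("pics/s14.png").astype(int); d=np.abs(cv2.imread("pics/s5.png").astype(int)-sc).max(2); ys,xs=np.where(d>60); print("bystander change boxes:",[cv2.boundingRect(k) for k in cv2.findContours((d>60).astype(np.uint8),0,2)[0] if cv2.contourArea(k)>25])
```

```text
31.52 [0.6009 0.092  0.2007] [-0.3 -0.9 -1.1]
[320.45118181 109.02597919]
[320.45633052 107.54404501]
now ((320.9386291503906, 104.8702621459961), (76.9548568725586, 82.1139144897461), 179.4050750732422) [0.50738023 0.09331509 0.089     ]
pred ((320.45123291015625, 104.32486724853516), (78.74264526367188, 84.50699615478516), 179.9139404296875)
scene [368 203] ((369.07098388671875, 203.95631408691406), (12.881768226623535, 19.118982315063477), 94.22346496582031) [0.51054486 0.0937091  0.089     ]
bystander change boxes: [(180, 213, 24, 17), (430, 177, 52, 41), (333, 125, 37, 36), (410, 37, 17, 17), (489, 24, 9, 13), (387, 24, 34, 14), (421, 18, 74, 145), (485, 7, 10, 16), (244, 7, 7, 19), (296, 0, 144, 190), (264, 0, 9, 27)]
```

```bash
python3 -c "
from workcell import bot
print(bot.job_done())"
```

```text
the job is handed in; nothing more can be done
None
```

Both loose springs are on the arbor, second blue side down and third blue side up. They seated at the expected height and the top one looks level in the final images; the job was handed in at about 31.5 s, though the left spring was dropped once on the mat mid-flip and picked up again.

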